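# Put the label roll away in its lidded box and close it in the drawer

## Task

Put the roll of labels away: place it in the open white box on the bench, set the loose lid on the box so it sits seated and level, then lift the closed box into the open drawer and slide the drawer fully shut. Keep the box upright and leave the tape dispenser and the carton where they are.

Things in the scene. Friction and masses are not known exactly. Their poses are not given: they have to be found in the camera images.
- box: Open-topped white plastic box, loose on the bench, 0.28 kg: 140 long (x) x 68 wide (y) x 74 high, walls and floor 5 thick, inside 130 x 58 x 69 deep; a paper label on each long side. Origin: centre of the underside; z up. Same turned end for end. It can be gripped across its 68 width, also with the lid on.
- lid: Loose white lid lying right way up on the bench, 0.09 kg. Plate 138 (x) x 66 (y) x 5; under it a tapered locating rim 8 deep, 124 x 52, that drops into the box mouth with 3 of play. On top a central grip bar 60 (x) x 12 x 18 high. Origin: centre of the rim's bottom edge; plate top z = 13, bar top z = 31. Seated: origin 66 above the box's; 97 high in all. Same turned end for end.
- roll: Roll of white labels, standing on its flat end: a paper cylinder of 50 outer diameter, 60 high, with a 20 hole along its axis, about 0.13 kg. Origin: centre of its lower end; z along its axis.
- roll_center (a point): Middle of the label roll: on its axis, 30 above its lower end.
- drawer (a joint): Opening of the drawer of the low grey steel unit, in m: 0 is shut, grows as it is drawn out towards the robot (-x of drawer_front), 0.215 at most. It starts drawn out 0.18 to 0.21. It slides with about 2.5 N of friction and stays where it is left.
- drawer_front (a point): Centre of the outer face of the flat drawer front (12 thick, 250 wide, from 6 to 142 above the bench; this point 74 above it); x axis level, pointing into the unit (the way it shuts), z up. The inside of the drawer begins 12 behind it; it is open to above from there for as far as the drawer is drawn out. The fixed unit is 260 deep, 250 wide, 148 high.
- drawer_floor (a point): Middle of the front edge of the drawer's floor, inside, just behind the drawer front: 12 behind drawer_front, 16 above the bench; axes as drawer_front; moves with the drawer. From here the inside runs 230 along +x and is 211 wide (y); side and rear walls stand 44 above this floor. Headroom inside the unit: 126 over the floor.
- dispenser: Bystander: grey desk tape dispenser, 150 long (y) x 60 x 94 high. Origin: centre of the underside.
- carton: Bystander: closed brown carton, 90 (x) x 140 (y) x 75 high. Origin: centre of the underside.

How it is judged (in metres and radians):
On the way, in this order (a step that is already met when the one before it is completed fails the run):
1. The label roll is inside the box on the box's floor, and let go (x of roll_center in the frame of box between -0.046 and 0.046 m and y of roll_center in the frame of box between -0.02 and 0.02 m and z of roll_center in the frame of box between 0.02 and 0.045 m and contact force between the fingers and roll below 0.3 N), for 0.2 s.
2. The lid sits on the box with the roll inside, its locating rim in the box mouth: fully down within 2.5 mm, level with the rim within 2 degrees, centred within 6 mm, and let go (x of roll_center in the frame of box between -0.046 and 0.046 m and y of roll_center in the frame of box between -0.02 and 0.02 m and z of roll_center in the frame of box between 0.02 and 0.045 m and x of lid in the frame of box between -0.006 and 0.006 m and y of lid in the frame of box between -0.006 and 0.006 m and z of lid in the frame of box between 0.062 and 0.0685 m and angle between the z axis of lid and the z axis of box, either way round below 0.035 rad and contact force between the fingers and lid below 0.3 N), for 0.3 s.
3. The closed box stands upright on the floor of the drawer, lid still seated, and let go (all of step 2 and x of box in the frame of drawer_floor between 0.025 and 0.205 m and y of box in the frame of drawer_floor between -0.085 and 0.085 m and z of box in the frame of drawer_floor between -0.004 and 0.006 m and angle between box's own z axis and vertical below 0.05 rad and contact force between the fingers and box below 0.3 N), for 0.2 s.
At the end, for the whole second after the job is handed in: The drawer is shut to within 4 mm; in it the box stands upright (within 3 degrees) on the drawer floor, the roll inside the box, the lid still seated on it (fully down within 2.5 mm, level within 2 degrees, centred within 6 mm); everything released and at rest (all of step 3 and contact force between the fingers and roll below 0.3 N and linear speed of each of box, lid, roll below 0.02 m/s and velocity of joint drawer between -0.01 and 0.01 m/s and value of joint drawer below 0.004 m); the robot touches nothing.
It fails at once if The tape dispenser or the carton is moved by more than 30 mm (distance of any of dispenser, carton from where it was at the start of the episode above 0.03 m).
It fails at once if The box is tipped by more than 30 degrees (angle between box's own z axis and vertical above 0.52 rad).
It also fails if it takes over 72 s, if anything falls off the work surface, if the arm or the gripper's body presses on something with over 40 N, if the wrist force passes 120 N, or if a joint passes its speed limit or range.

## Robot

A 7-joint arm with a two-finger parallel gripper is mounted at the origin on the work surface. World frame = base frame: x ahead of the robot, y to its left, z up, the work surface at z = 0. Lengths are in mm, angles in rad, forces in N, time in s.
With the tool pointing down it reaches from about 400 to 875 mm from the base axis. Payload 4.4 kg.
Tool frame: the origin (TCP) lies on the centre line of the jaws, within the pads' length; the fingertips stand 25 mm ahead of it and the grasp point (between the pads) lies 6 mm ahead of it (ctrl.finger_overhang is the distance from the TCP to the fingertips, in mm); z points along the fingers, y is the line along which they close (so a half turn about z gives the same grasp; the last joint's range is limited). The gripper opens to 85 mm and grips with 20 to 120 N. Pads are 22 mm wide; open, the fingers measure 114 mm over their backs; the gripper's body (76 mm by 85 mm) begins 54 mm behind the grasp point. The pads swing forward as they close: fully open they stand 13 mm farther back than shut.
Start: joints at [1.036, 0.628, 0.038, 1.517, -0.027, 0.996, -0.02], TCP at [293.708, -579.873, 256.313] pointing down, gripper open.
Joint ranges: [-3.06, 3.06], [-0.37, 2.12], [-1.25, 1.32], [0.18, 2.47], [-1.1, 4.24], [0.23, 1.98], [-2.94, 2.94]. Speed limits (rad/s): [2.57, 2.57, 3.14, 3.14, 3.14, 3.14, 3.14].

## Interface

Orientations are given as [roll, pitch, yaw] about the fixed x, y, z axes, in that order (R = Rz(yaw) Ry(pitch) Rx(roll)).
In Python, from cell import ctrl gives the robot as it stands. The module is installed in compiled form; this text tells all that it offers.
- The arm moves only by the tool play_rows, never from a script. Its argument "targets" is a list of rows, each a list of 5 numbers: the closure, from 0 (fully open) to 1 (shut), then the shift along the tool's x, y, z in cm, then the turn about the tool's z in degrees. In form: [[gripper, dx, dy, dz, spin], ...]. A call has 1 to 10 rows; each row is the pose to reach, as a shift and turn from the pose commanded when the call began, along the tool's axes at that moment; what a row does not reach only later rows make up. A row lasts 1/10 s, in which the tool goes at most 50 mm and 8.59 degrees, less where a joint would pass 70% of its speed; a pose out of reach is approached as far as the arm can. A call with a gripper value outside its range is refused whole. The fingers move at their own pace and stop on an object; the grip force is fixed at half the most. Time passes only in rows, so rows that repeat a pose let the fingers close. It gives the time, the measured TCP pose, the force, the opening and the grip force at its end, in the units of the state.
- ctrl.read_state(): the state, without advancing time (a new reading comes with each control period).
- ctrl.get_image(name): name is "scene" or "top" or "wrist"; returns (picture, depth): 384x512x3 uint8, red, green, blue; 384x512 float32, mm along the optical axis (not along the pixel's ray), 0 where there is no reading.
- ctrl.calibration(name): a dict with "vfov" (degrees; the focal length in pixels is half the picture's height over the tangent of half this angle, whatever the lens; pixels are square), "cx", "cy" (the principal point, pixels), "extrinsics" (4x4, takes a point from camera to world coordinates); the wrist camera has in their place "mount" (4x4, takes a point from camera to tool coordinates, whose origin is the TCP and whose axes are the flange's). Camera axes: x right, y down, z forward; pixel columns grow to the right and rows downward; lengths in mm; the calibration is good to about 2 mm. A picture is of the moment at which its call begins: read the wrist's pose just before it. calibration takes no time and is no camera call.
- ctrl.finish_job(): hands the job in; it is judged then, once.
Trained networks look in the newest picture that a camera, given by its name, has taken for a name from the list of things; names that differ only in an ending like _2 or _b are one class to them, and where a whole thing is asked for, a point or a joint stands for the part that bears it (a point fixed in the world has none). Each returns a list of dicts, best first, with "confidence" (0 to 1); they miss things now and then, are a little off and sometimes report something else, mostly with a low value. They report only what shows in the picture. A call takes as long as a camera call.
- ctrl.search_frame(camera, name): "bbox" ([left, top, right, bottom] in pixels, round what is visible of it).
- ctrl.trace(camera, name): "pixels" (384x512 bool, what is visible of it) and "bbox" ([left, top, right, bottom] in pixels, round what is visible of it).
The state is a dict: "clock": time; "qpos": joint angles; "qd": joint speeds; "tau": joint torques, N m; "eef_pos": TCP position; "tool_rot": TCP orientation; "force": force on the tool from outside, world axes, zero at the start; "torque": the same for the moment, N m; "width": finger opening in mm; "gripper_force": force on a finger pad.
Only numpy, scipy, OpenCV 4.12 (cv2) and the standard library are available. Lean on these libraries where they do the work, as an engineer would, in place of code of your own. Each camera call takes 0.05 s, during which the arm holds its last target. There are 200 camera calls.

## Working session

There is one attempt and no reset: what is moved stays moved. The work goes in short steps, Python scripts to look and compute and a tool call to move; the robot and the scene stay as the last step left them, time stands still between calls to the robot, and variables do not carry over. Pictures are saved under pics/ and viewed, at most 11 in all, crops included, and the job is handed in when it is done.

Besides the shell and the picture viewer there is one more tool, called after "Request:" in YAML: its name, and indented under it one key for each argument. play_rows: Moves the arm, as the interface text tells. Its arguments: {"type":"object","properties":{"targets":{"type":"array"}},"required":["targets"]}

```bash
mkdir -p pics
cat > h.py <<'E'
import numpy as np, cv2
from cell import ctrl
from scipy.spatial.transform import Rotation as R
def T_tool(s=None):
    s=s or ctrl.read_state(); T=np.eye(4); T[:3,:3]=R.from_euler('xyz',s['tool_rot']).as_matrix(); T[:3,3]=s['eef_pos']; return T
def snap(cam):
    T=T_tool(); img,d=ctrl.get_image(cam); c=ctrl.calibration(cam)
    E=np.array(c['extrinsics']) if 'extrinsics' in c else T@np.array(c['mount'])
    f=192/np.tan(np.radians(c['vfov'])/2)
    v,u=np.mgrid[:384,:512]
    P=np.stack([(u-c['cx'])*d/f,(v-c['cy'])*d/f,d],-1)@E[:3,:3].T+E[:3,3]
    P[d==0]=np.nan
    return img,P
def save(img,n): cv2.imwrite('pics/'+n,img[:,:,::-1])
def rect(pts):
    (c,wh,a)=cv2.minAreaRect(pts[:,:2].astype(np.float32)); return np.round([*c,*wh,a],1)
def masks(cam,names,P):
    for n in names:
        r=ctrl.trace(cam,n)
        for o in r[:2]:
            p=P[o['pixels']]; p=p[~np.isnan(p[:,0])]
            if len(p)<10: continue
            zt=np.percentile(p[:,2],98); t=p[p[:,2]>zt-6]
            print(n,round(o['confidence'],2),o['bbox'],'n',len(p),'zt',round(zt),'med',np.median(p,0).round(),'toprect',rect(t))
E
python3 - <<'E'
from h import *
print(ctrl.read_state())
N=['box','lid','roll','drawer','dispenser','carton']
ims=[]
for c in ['scene','top']:
    img,P=snap(c); ims.append(img); print(c); masks(c,N,P)
save(np.vstack(ims)[:, :],'a.png')
E
```

```text
{'clock': 0.0, 'qpos': array([ 1.03622405,  0.62933255,  0.0384301 ,  1.51838088, -0.02701449,
        0.99630393, -0.02000962]), 'qd': array([ 5.20294950e-04, -1.05407308e-03,  3.42155932e-06, -6.32307012e-04,
        2.32801978e-04,  9.32883543e-04, -1.01764904e-03]), 'tau': array([ 7.24402980e-04, -5.63395393e+01,  1.22695819e+00, -1.93444633e+01,
        1.11483966e-02,  1.05502910e-02, -1.54915313e-05]), 'eef_pos': array([ 293.43545321, -579.33982834,  255.39350648]), 'tool_rot': array([-3.13968540e+00,  5.72437594e-06,  4.68764080e-01]), 'force': array([ 0.4922736 , -0.00629345, -0.47732505]), 'torque': array([ 0.02523353, -0.00467107,  0.01074799]), 'gripper_force': 0.0, 'width': 85.1382768026516}
scene
lid 0.97 [176.6, 212.5, 231.6, 235.4] n 880 zt 31 med [ 518. -129.   13.] toprect [ 514.2 -124.9   14.1   58.6   89.3]
roll 0.56 [158.7, 229.7, 184.3, 260.7] n 599 zt 61 med [ 472. -259.   46.] toprect [ 466.9 -245.4   47.8   47.9   53.3]
drawer 0.58 [217.3, 108.6, 287.8, 182.5] n 3685 zt 141 med [560. 226.  23.] toprect [474.3 193.7  11.8 238.3  10.1]
dispenser 0.81 [276.4, 17
[... 255 characters left out ...]
4] n 1615 zt 76 med [ 560. -413.   28.] toprect [ 557.6 -402.6   68.8  140.2   76. ]
lid 0.96 [259.9, 201.7, 285.8, 253.6] n 1102 zt 32 med [ 514. -125.   13.] toprect [ 5.141e+02 -1.252e+02  5.670e+01  1.140e+01  3.000e-01]
roll 0.76 [306.9, 234.5, 326.0, 252.1] n 270 zt 63 med [ 469. -245.   59.] toprect [ 469.  -244.8   43.5   44.5    1. ]
drawer 0.78 [98.7, 155.5, 202.6, 250.4] n 7048 zt 143 med [579. 226.  17.] toprect [570.6 217.2 210.1 250.   10.3]
dispenser 0.89 [212.2, 140.4, 267.4, 164.8] n 1224 zt 95 med [727. -24.  43.] toprect [734.5  -1.2  38.8  36.2  89. ]
carton 0.67 [300.4, 132.7, 355.1, 168.7] n 1885 zt 79 med [ 728. -264.   75.] toprect [ 735.  -267.6  139.9   92.5   89.6]
```

View pics/a.png

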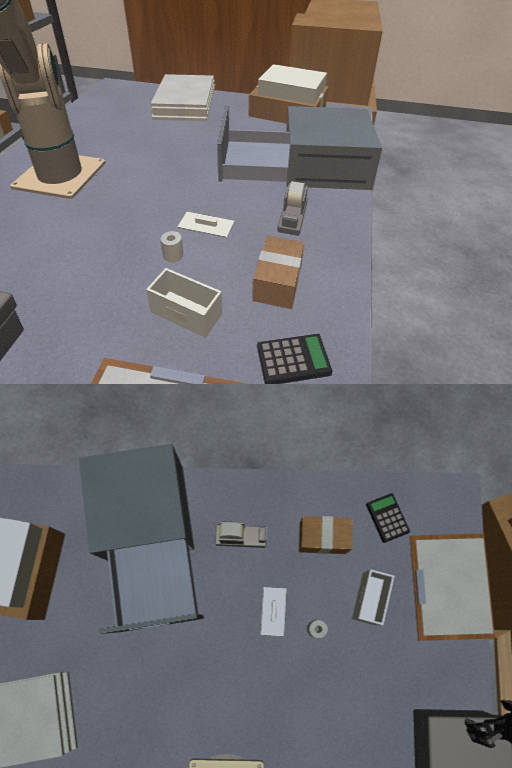

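Run:
```python
from h import *
img,P=snap('top')
for n in ['box','drawer','lid']:
    o=ctrl.trace('top',n)
    for q in o: print(n,q['confidence'],q['bbox'])
    p=P[o[0]['pixels']]; p=p[~np.isnan(p[:,0])]
    if n=='box':
        t=p[p[:,2]>68]; print(cv2.boxPoints(cv2.minAreaRect(t[:,:2].astype(np.float32))))
    if n=='lid':
        t=p[(p[:,2]>8)&(p[:,2]<18)]; print(rect(t))
    if n=='drawer':
        for lo,hi in [(135,155),(50,70),(10,25)]:
            t=p[(p[:,2]>lo)&(p[:,2]<hi)]; print(lo,len(t),t.min(0),t.max(0)); print(rect(t))
        t=p[(p[:,2]>130)]; print(cv2.boxPoints(cv2.minAreaRect(t[:,:2].astype(np.float32))))
```

```text
box 0.74 [352.2, 188.0, 393.4, 242.6]
box 0.23 [102.5, 156.9, 201.7, 252.8]
box 0.22 [305.2, 235.5, 329.6, 252.5]
[[ 480.99295 -418.89447]
 [ 617.3739  -454.2326 ]
 [ 634.88794 -386.64056]
 [ 498.50696 -351.30243]]
drawer 0.69 [103.3, 157.5, 202.6, 247.4]
drawer 0.28 [214.3, 137.7, 267.3, 165.4]
135 481 [446.07322125  76.10188725 135.6074569 ] [688.63609183 322.11557213 146.31417575]
[570.1 216.9 209.  250.4  10.3]
50 415 [446.82838426  75.82317831  50.01284439] [704.32968795 343.21153862  69.15723699]
[578.5 210.7 228.8 239.8   8.9]
10 5472 [445.66422498  92.98871967  10.26019961] [720.32441283 344.75017915  24.90551081]
[585.1 225.4 241.2 233.4  10.3]
[[443.2577   321.17026 ]
 [487.43604   74.681564]
 [695.1189   111.904724]
 [650.94055  358.39343 ]]
lid 0.55 [263.3, 202.3, 290.8, 252.0]
[ 514.7 -125.1   65.8  137.9   87.4]
```

The pictures agree with the numbers: roll at (469,-245), box at (558,-403) turned -14.5°, lid at (514,-125), drawer front at about (465,198) turned 10°. I go above the roll with the jaws along the box's length.

```bash
cat >> h.py <<'E'
def go(x,y,z,yaw):
    s=ctrl.read_state(); T=T_tool(s); d=T[:3,:3].T@(np.array([x,y,z])-T[:3,3])/10
    y0=np.degrees(s['tool_rot'][2]); sp=-((yaw-y0+90)%180-90)
    print('at',s['eef_pos'].round(1),'yaw',round(y0,1),'t',round(s['clock'],1),'ROW',d.round(2),round(sp,1),'q7',s['qpos'][6].round(2))
E
python3 -c "
from h import *
go(469,-245,200,75.5)"
```

```text
at [ 293.7 -579.9  256.3] yaw 26.9 t 0.9 ROW [ 30.77 -21.96   5.63] -48.6 q7 -0.02
```

Request:
play_rows:
  targets:
    - [0,30.77,-21.96,5.63,-48.6]
    - [0,30.77,-21.96,5.63,-48.6]
    - [0,30.77,-21.96,5.63,-48.6]
    - [0,30.77,-21.96,5.63,-48.6]
    - [0,30.77,-21.96,5.63,-48.6]
    - [0,30.77,-21.96,5.63,-48.6]
    - [0,30.77,-21.96,5.63,-48.6]
    - [0,30.77,-21.96,5.63,-48.6]
    - [0,30.77,-21.96,5.63,-48.6]
    - [0,30.77,-21.96,5.63,-48.6]

```text
clock: 1.9
eef_pos: [469.3, -244.6, 200.1]
tool_rot: [3.142, 0.0, 1.319]
force: [-0.7, -0.9, -0.3]
width: 85.1
gripper_force: 0.0
```

Run:
```python
from h import *
img,P=snap('wrist'); save(img,'w1.png'); masks('wrist',['roll','box','lid'],P)
go(469,-245,46,75.5)
```

```text
roll 0.91 [230.4, 155.7, 281.1, 211.5] n 2191 zt 62 med [ 469. -240.   61.] toprect [ 468.4 -243.5   48.9   48.7   42.6]
box 0.96 [293.5, 239.2, 436.7, 327.5] n 6384 zt 76 med [ 536. -381.   48.] toprect [ 568.7 -343.1  178.7  144.8   80.2]
lid 0.68 [198.1, 3.3, 340.8, 104.6] n 9396 zt 32 med [ 517. -122.   14.] toprect [ 515.7 -122.5   12.2   59.8   87.4]
at [ 468.3 -246.7  200.2] yaw 75.3 t 2.1 ROW [ 0.19  0.02 15.42] -0.2 q7 0.03
```

View pics/w1.png

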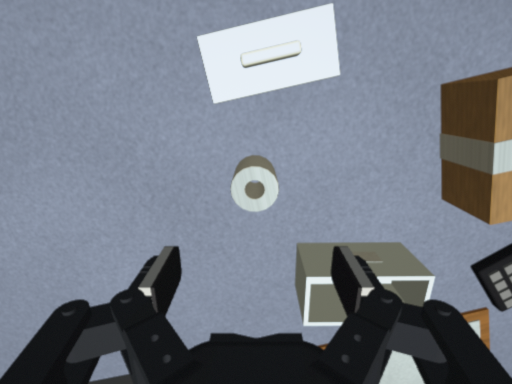

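The picture shows the roll (255,190), the lid above it (270,55) and the box (365,285), which lies square to the jaws. I descend onto the roll and grip it.

Request:
play_rows:
  targets:
    - [0,0.24,0,5,0]
    - [0,0.24,0,10,0]
    - [0,0.24,0,14,0]
    - [0,0.24,0,15.4,0]
    - [0,0.24,0,15.4,0]
    - [0,0.24,0,15.4,0]

```text
clock: 2.7
eef_pos: [470.4, -243.5, 47.2]
tool_rot: [3.14, 0.0, 1.316]
force: [0.4, -0.7, 0.1]
width: 85.2
gripper_force: 0.0
```

Request:
play_rows:
  targets:
    - [0.6,0,0,0,0]
    - [0.6,0,0,0,0]
    - [0.6,0,0,0,0]
    - [0.6,0,0,0,0]
    - [0.6,0,0,0,0]
    - [0.6,0,0,0,0]
    - [0.6,0,0,0,0]

```text
clock: 3.4
eef_pos: [470.3, -243.1, 47.9]
tool_rot: [3.139, 0.001, 1.317]
force: [-1.4, 1.4, 10.2]
width: 49.4
gripper_force: 60.8
```

Request:
play_rows:
  targets:
    - [0.6,0,0,-4,0]
    - [0.6,0,0,-9,0]
    - [0.6,0,0,-12,0]
    - [0.6,0,0,-12,0]
    - [0.6,0,0,-12,0]

```text
clock: 3.9
eef_pos: [469.7, -242.8, 166.9]
tool_rot: [3.14, 0.001, 1.317]
force: [-0.2, -0.8, -2.0]
width: 49.2
gripper_force: 62.9
```

Run:
```python
from h import *
go(557.6,-402.6,166,75.5)
```

```text
at [ 469.7 -242.8  166.9] yaw 75.4 t 3.9 ROW [-13.25  12.52   0.12] -0.1 q7 0.0
```

Request:
play_rows:
  targets:
    - [0.6,-5,4,0,0]
    - [0.6,-10,8,0,0]
    - [0.6,-15,12,0,0]
    - [0.6,-20,12.5,-1,0]
    - [0.6,-22,12.5,-3,0]
    - [0.6,-22,12.5,-3,0]
    - [0.6,-22,12.5,-3,0]
    - [0.6,-22,12.5,-3,0]
    - [0.6,-22,12.5,-3,0]

```text
clock: 4.8
eef_pos: [535.7, -483.8, 194.3]
tool_rot: [-3.139, -0.003, 1.32]
force: [0.5, -0.2, -1.7]
width: 49.1
gripper_force: 62.8
```

Run:
```python
from h import *
img,P=snap('wrist'); save(img,'w2.png')
T=T_tool()
for n in ['roll','box']:
    for o in ctrl.trace('wrist',n)[:2]:
        p=P[o['pixels']]; p=p[~np.isnan(p[:,0])]
        print(n,o['confidence'],o['bbox'])
        if n=='box':
            t=p[(p[:,2]>68)&(p[:,2]<85)]; print(rect(t), t.mean(0))
        else:
            q=(p-T[:3,3])@T[:3,:3]; print('tool frame',np.percentile(q,[1,50,99],axis=0).round(1))
go(557.6,-402.6,166,75.5)
```

```text
roll 0.89 [205.5, 198.4, 305.4, 332.4]
tool frame [[-24.7 -22.4 -13.6]
 [  9.7   0.7 -11.8]
 [ 23.6  23.6  45.2]]
box 0.98 [170.6, 54.1, 346.4, 143.4]
[ 558.8 -400.4   68.2  140.5   76. ] [ 560.70584025 -396.94865992   74.53765805]
box 0.61 [204.4, 201.9, 307.7, 330.9]
[0. 0. 0. 0. 0.] [nan nan nan]
at [ 535.9 -485.1  195.5] yaw 75.6 t 5.0 ROW [8.52 0.06 2.96] 0.1 q7 0.32<stdin>:9: RuntimeWarning: Mean of empty slice.
  ret = um.true_divide(
```

View pics/w2.png

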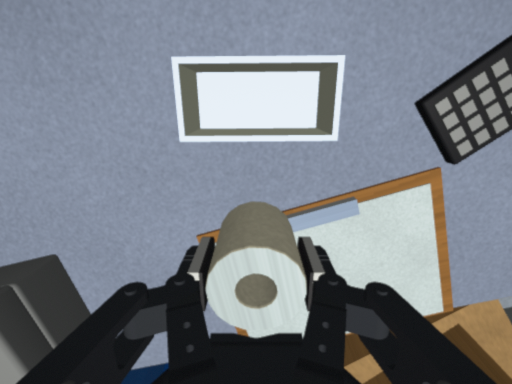

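The box (258,98) is square to the jaws and the roll sits centred in them. I move over the box, settle, then lower.

Request:
play_rows:
  targets:
    - [0.6,4,0.09,2,0]
    - [0.6,8,0.09,4,0]
    - [0.6,8.78,0.09,5.5,0]
    - [0.6,8.78,0.09,5.5,0]
    - [0.6,8.78,0.09,5.5,0]
    - [0.6,8.78,0.09,5.5,0]
    - [0.6,8.78,0.09,7.5,0]

```text
clock: 5.65
eef_pos: [560.1, -405.8, 124.9]
tool_rot: [3.134, 0.004, 1.314]
force: [-0.4, 0.2, -0.5]
width: 49.1
gripper_force: 62.8
```

Run:
```python
from h import *
go(558.6,-400.3,55,75.5)
```

```text
at [ 560.1 -405.8  124.9] yaw 75.3 t 5.7 ROW [ 0.52 -0.34  6.98] -0.2 q7 0.18
```

Request:
play_rows:
  targets:
    - [0.6,0,0,0,0]
    - [0.6,0,0,0,0]
    - [0.6,0,0,0,0]
    - [0.6,0,0,0,0]

```text
clock: 6.05
eef_pos: [557.8, -402.7, 121.4]
tool_rot: [-3.141, 0.0, 1.316]
force: [-0.2, -0.2, -0.6]
width: 49.3
gripper_force: 63.4
```

Run:
```python
from h import *
go(558.6,-400.3,55,75.5)
```

```text
at [ 557.8 -402.7  121.4] yaw 75.4 t 6.0 ROW [0.25 0.02 6.64] -0.1 q7 0.18
```

Request:
play_rows:
  targets:
    - [0.6,0.2,0,0.5,0]
    - [0.6,0.2,0,1,0]
    - [0.6,0.2,0,1,0]
    - [0.6,0.2,0,1,0]
    - [0.6,0.2,0,1,0]

```text
clock: 6.55
eef_pos: [558.8, -400.3, 110.9]
tool_rot: [-3.142, -0.0, 1.317]
force: [0.5, -0.9, -0.7]
width: 48.8
gripper_force: 63.4
```

Run:
```python
from h import *
img,P=snap('wrist'); save(img,'w3.png')
T=T_tool()
for n in ['roll','box']:
    for o in ctrl.trace('wrist',n)[:1]:
        p=P[o['pixels']]; p=p[~np.isnan(p[:,0])]
        q=(p-T[:3,3])@T[:3,:3]
        if n=='box': q=q[abs(q[:,2]-(T[2,3]-75))<5]
        print(n,o['confidence'],o['bbox'],np.percentile(q,[1,50,99],axis=0).round(1)); 
        if n=='box': print(rect(q))
go(558.6,-400.3,55,75.5)
```

```text
roll 0.97 [206.5, 203.5, 306.6, 327.8] [[-23.7 -22.3 -14.2]
 [  9.1   0.8 -12.2]
 [ 23.3  24.   44.9]]
box 0.77 [140.2, 157.7, 369.6, 284.2] [[-31.9 -69.6  34.7]
 [ 29.4  -0.5  36.1]
 [ 34.5  69.7  40.9]]
[  0.2   0.2 140.7  68.7  89.2]
at [ 558.9 -400.4  111.1] yaw 75.5 t 6.7 ROW [ 0.   -0.03  5.61] -0.0 q7 0.17
```

View pics/w3.png

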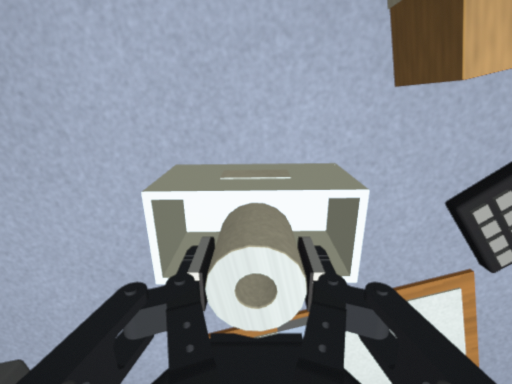

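Box and roll agree within 1 mm in the tool frame, so I lower slowly.

Request:
play_rows:
  targets:
    - [0.6,0,0,1.5,0]
    - [0.6,0,0,3,0]
    - [0.6,0,0,4,0]
    - [0.6,0,0,5,0]
    - [0.6,0,0,5.6,0]
    - [0.6,0,0,5.6,0]
    - [0.6,0,0,5.6,0]

```text
clock: 7.4
eef_pos: [559.0, -400.3, 55.1]
tool_rot: [3.141, -0.0, 1.317]
force: [0.0, 0.8, -0.9]
width: 49.3
gripper_force: 63.4
```

Request:
play_rows:
  targets:
    - [0.3,0,0,0,0]
    - [0.2,0,0,0,0]
    - [0.2,0,0,0,0]
    - [0.2,0,0,0,0]
    - [0.2,0,0,0,0]
    - [0.2,0,0,-2,0]
    - [0.2,0,0,-5,0]
    - [0.2,0,0,-9,0]
    - [0.2,0,0,-13,0]
    - [0.2,0,0,-13,0]

```text
clock: 8.4
eef_pos: [562.2, -402.3, 191.8]
tool_rot: [3.13, 0.004, 1.317]
force: [1.7, -0.6, 0.3]
width: 68.4
gripper_force: 0.0
```

Run:
```python
from h import *
img,P=snap('top')
for n in ['roll','box']:
    for o in ctrl.trace('top',n)[:1]:
        p=P[o['pixels']]; p=p[~np.isnan(p[:,0])]; print(n,o['confidence'],o['bbox'],np.percentile(p,[1,50,99],axis=0).round(0))
go(514.8,-123.5,200,-2.3)
```

```text
roll 0.68 [364.9, 206.1, 386.1, 222.3] [[ 533. -426.   13.]
 [ 555. -403.   64.]
 [ 579. -380.   69.]]
box 0.66 [354.8, 187.7, 392.1, 243.6] [[ 486. -446.   -1.]
 [ 563. -406.   37.]
 [ 632. -354.   77.]]
at [ 558.3 -400.1  184.7] yaw 75.5 t 8.6 ROW [ 25.68 -11.16  -1.52] 77.8 q7 0.19
```

Roll is in the box (top at about 65). Next the lid.

Request:
play_rows:
  targets:
    - [0,3,-1.3,-1.5,8.5]
    - [0,7,-3,-1.5,17]
    - [0,11,-5,-1.5,25.5]
    - [0,15,-7,-1.5,34]
    - [0,19,-9,-1.5,42.5]
    - [0,22,-10,-1.5,51]
    - [0,25,-11,-1.5,59]
    - [0,25.7,-11.2,-1.5,68]
    - [0,25.7,-11.2,-1.5,77.8]
    - [0,25.7,-11.2,-1.5,77.8]

```text
clock: 9.55
eef_pos: [513.9, -122.6, 198.6]
tool_rot: [3.141, 0.003, -0.042]
force: [-0.5, 0.3, 0.2]
width: 85.3
gripper_force: 0.0
```

Request:
play_rows:
  targets:
    - [0,0,0,0,0]
    - [0,0,0,0,0]
    - [0,0,0,0,0]
    - [0,0,0,0,0]

```text
clock: 9.95
eef_pos: [514.8, -123.8, 199.9]
tool_rot: [-3.141, 0.0, -0.041]
force: [-0.1, 0.2, -0.3]
width: 85.3
gripper_force: 0.0
```

Run:
```python
from h import *
img,P=snap('wrist'); save(img,'w4.png')
o=ctrl.trace('wrist','lid')[0]; p=P[o['pixels']]; p=p[~np.isnan(p[:,0])]
print(o['confidence'],o['bbox'])
print('plate',rect(p[(p[:,2]>9)&(p[:,2]<18)]),'bar',rect(p[(p[:,2]>27)&(p[:,2]<36)]))
go(514.8,-123.5,29,-2.3)
```

```text
0.56 [224.9, 114.6, 289.0, 227.3]
plate [ 516.6 -122.5   66.   137.3   87.6] bar [ 516.8 -122.2   11.1   58.7   87.9]
at [ 514.8 -123.7  200. ] yaw -2.3 t 10.1 ROW [-1.00e-02 -1.00e-02  1.71e+01] -0.0 q7 -1.27
```

View pics/w4.png

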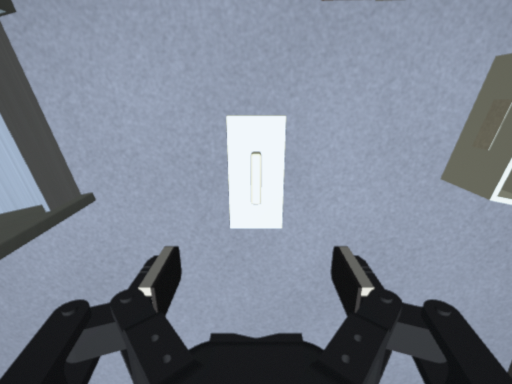

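The lid (257,172) lies straight below and aligned. I close the jaws partly and descend.

Request:
play_rows:
  targets:
    - [0.6,0.17,-0.1,5,0]
    - [0.6,0.17,-0.1,10,0]
    - [0.6,0.17,-0.1,13,0]
    - [0.6,0.17,-0.1,14,0]
    - [0.6,0.17,-0.1,15,0]
    - [0.6,0.17,-0.1,15.5,0]
    - [0.6,0.17,-0.1,15.7,0]
    - [0.6,0.17,-0.1,15.7,0]
    - [0.6,0.17,-0.1,15.7,0]
    - [0.6,0.17,-0.1,15.7,0]

```text
clock: 11.05
eef_pos: [517.1, -122.5, 43.8]
tool_rot: [3.141, -0.001, -0.041]
force: [-0.5, -0.2, -0.5]
width: 34.1
gripper_force: 0.0
```

Run:
```python
from h import *
print(ctrl.finger_overhang)
img,P=snap('wrist')
T=T_tool(); q=(P-T[:3,3])@T[:3,:3]
# fingers & bar in tool frame: points near
for y0,y1 in [(-50,-12),(-10,10),(12,50)]:
    m=(abs(q[...,0])<14)&(q[...,1]>y0)&(q[...,1]<y1)&(q[...,2]<32)&(q[...,2]>-30); k=q[m]
    print(y0,len(k),np.percentile(k,[2,50,98],axis=0).round(1) if len(k) else '')
go(516.5,-122.5,41,-2.3)
```

```text
25.0
-50 3008 [[-10.3 -46.5 -29.6]
 [  8.8 -22.4  -6.5]
 [ 13.7 -13.   30.1]]
-10 1258 [[-13.2  -9.5  10.6]
 [  0.7  -0.1  12.2]
 [ 13.4   9.6  30.3]]
12 2964 [[ -9.7  13.  -29.6]
 [  9.   21.4  -6.6]
 [ 13.7  45.8  30.3]]
at [ 517.  -122.5   43.6] yaw -2.3 t 11.1 ROW [-0.05  0.    0.26] -0.0 q7 -1.22
```

Request:
play_rows:
  targets:
    - [1,0,0,0.1,0]
    - [1,0,0,0.1,0]
    - [1,0,0,0.1,0]
    - [1,0,0,0.1,0]
    - [1,0,0,0.1,0]
    - [1,0,0,0.1,0]

```text
clock: 11.7
eef_pos: [516.8, -122.5, 42.3]
tool_rot: [-3.142, -0.0, -0.041]
force: [-0.9, 1.0, 5.0]
width: 10.3
gripper_force: 60.2
```

Request:
play_rows:
  targets:
    - [1,0,0,-2,0]
    - [1,0,0,-6,0]
    - [1,0,0,-11,0]
    - [1,0,0,-16,0]
    - [1,0,0,-16,0]
    - [1,0,0,-16,0]

```text
clock: 12.3
eef_pos: [517.0, -122.3, 202.9]
tool_rot: [3.142, -0.002, -0.041]
force: [-0.3, 0.1, -1.8]
width: 10.7
gripper_force: 59.5
```

Run:
```python
from h import *
go(558.5,-400.6,200,-14.4)
```

```text
at [ 517.  -122.3  202.9] yaw -2.3 t 12.3 ROW [ 5.28 27.63  0.3 ] 12.1 q7 -1.27
```

Request:
play_rows:
  targets:
    - [1,-2,4,0,2]
    - [1,-4,8.5,0,4]
    - [1,-6,13,0,7]
    - [1,-8,17.5,0,10]
    - [1,-10,22,0,12.1]
    - [1,-11,26,0,12.1]
    - [1,-11,27.6,0,12.1]
    - [1,-11,27.6,0,12.1]
    - [1,-11,27.6,0,12.1]
    - [1,-11,27.6,0,12.1]

```text
clock: 13.3
eef_pos: [396.2, -391.1, 201.0]
tool_rot: [-3.139, 0.002, -0.249]
force: [0.5, -1.3, -1.0]
width: 10.4
gripper_force: 59.4
```

Request:
play_rows:
  targets:
    - [1,0,0,0,0]
    - [1,0,0,0,0]
    - [1,0,0,0,0]

```text
clock: 13.6
eef_pos: [395.9, -393.1, 202.2]
tool_rot: [-3.141, -0.0, -0.251]
force: [-1.1, 0.5, -0.8]
width: 10.3
gripper_force: 59.4
```

```bash
cat > lb.py <<'E'
from h import *
import sys
img,P=snap('wrist'); save(img,sys.argv[1])
T=T_tool(); q=(P-T[:3,3])@T[:3,:3]
for n in ['lid','box']:
    for o in ctrl.trace('wrist',n)[:2]:
        m=o['pixels']&~np.isnan(q[...,0]); k=q[m]; 
        if n=='lid': k=k[(k[:,2]>20)&(k[:,2]<50)]
        else: k=k[abs(k[:,2]-(T[2,3]-75))<4]
        if len(k)>20: print(n,round(o['confidence'],2),o['bbox'],'tool frame rect',rect(k),np.percentile(k,[1,50,99],axis=0).round(1).tolist())
go(558.5,-400.6,120,-14.4)
E
python3 lb.py w5.png
```

```text
lid 0.59 [195.7, 133.7, 321.6, 330.5] tool frame rect [ -0.4  -1.4  66.3 137.6  90. ] [[-65.0, -33.7, 26.6], [36.2, -1.7, 28.2], [67.9, 30.8, 29.6]]
box 0.58 [170.6, 0.0, 257.5, 96.1] tool frame rect [125.5 -33.6  68.3  69.6  90. ] [[90.7, -67.3, 125.4], [116.4, -41.0, 127.1], [159.2, 0.5, 130.7]]
at [ 395.6 -393.5  202.1] yaw -14.4 t 13.8 ROW [15.95 -3.37  8.21] -0.0 q7 -0.9
```

View pics/w5.png

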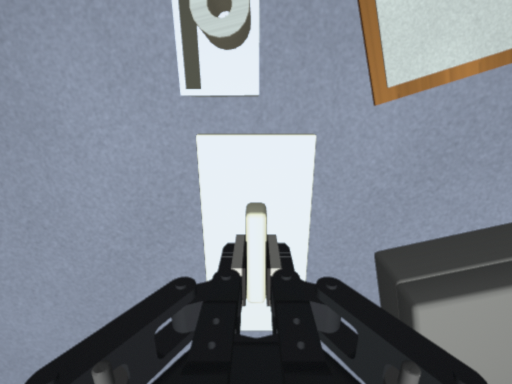

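Lid is held square, within 1.5 mm of centre; the box's near end is at (217,95). I go to just above the box.

Request:
play_rows:
  targets:
    - [1,3,-0.6,0,0]
    - [1,7,-1.4,1,0]
    - [1,11,-2.2,3,0]
    - [1,14,-3,4.5,0]
    - [1,16,-3.36,6,0]
    - [1,16,-3.36,7.2,0]
    - [1,16,-3.36,7.2,0]
    - [1,16,-3.36,7.2,0]
    - [1,16,-3.36,7.2,0]
    - [1,16,-3.36,7.2,0]

```text
clock: 14.75
eef_pos: [558.4, -401.9, 131.3]
tool_rot: [3.141, -0.001, -0.253]
force: [0.9, 0.5, -0.3]
width: 10.4
gripper_force: 59.4
```

```bash
python3 lb.py w6.png
```

```text
lid 0.94 [196.0, 134.6, 315.9, 331.4] tool frame rect [ -0.5  -1.2 137.5  66.3   0.2] [[-65.1, -33.3, 26.6], [36.1, -1.2, 28.2], [67.6, 31.3, 29.6]]
box 0.95 [201.4, 111.4, 307.1, 138.0] tool frame rect [67.7 -1.9 67.4  5.7 89.6] [[65.4, -35.0, 54.7], [68.0, -3.3, 56.1], [70.5, 31.0, 59.7]]
at [ 558.7 -401.4  130.8] yaw -14.5 t 14.9 ROW [-0.04 -0.07  1.08] -0.1 q7 -1.06
```

View pics/w6.png

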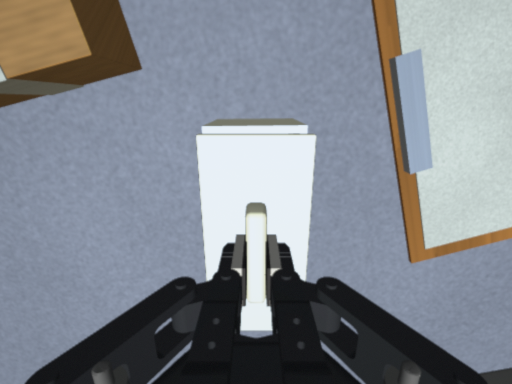

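Relative error is about 1 mm in each direction. I correct it and lower.

Request:
play_rows:
  targets:
    - [1,0.1,-0.06,0.5,0]
    - [1,0.1,-0.06,1.0,0]
    - [1,0.1,-0.06,1.0,0]
    - [1,0.1,-0.06,1.3,0]
    - [1,0.1,-0.06,1.6,0]
    - [1,0.1,-0.06,1.8,0]
    - [1,0.1,-0.06,2.0,0]
    - [1,0.1,-0.06,2.15,0]
    - [1,0.1,-0.06,2.2,0]
    - [1,0.1,-0.06,2.2,0]

```text
clock: 15.9
eef_pos: [559.9, -400.7, 108.5]
tool_rot: [-3.142, -0.0, -0.252]
force: [-1.8, 0.4, 3.8]
width: 10.1
gripper_force: 60.0
```

Request:
play_rows:
  targets:
    - [0.8,0,0,0,0]
    - [0.65,0,0,0,0]
    - [0.6,0,0,0,0]
    - [0.6,0,0,0,0]
    - [0.6,0,0,-1,0]
    - [0.6,0,0,-3,0]
    - [0.6,-3,0,-7,0]
    - [0.6,-7,0,-11,0]
    - [0,-7,0,-13,0]
    - [0,-7,0,-13,0]

```text
clock: 16.9
eef_pos: [492.5, -385.3, 243.3]
tool_rot: [3.138, -0.008, -0.254]
force: [0.9, -0.7, 0.9]
width: 62.1
gripper_force: 0.0
```

Request:
play_rows:
  targets:
    - [0,0,0,0,0]
    - [0,0,0,0,0]
    - [0,0,0,0,0]

```text
clock: 17.2
eef_pos: [492.1, -382.7, 236.7]
tool_rot: [-3.141, 0.002, -0.251]
force: [0.1, -0.7, -0.6]
width: 85.7
gripper_force: 0.0
```

Run:
```python
from h import *
img,P=snap('wrist'); save(img,'w7.png')
o=ctrl.trace('wrist','lid')[0]; p=P[o['pixels']]; p=p[~np.isnan(p[:,0])]
t=p[(p[:,2]>70)&(p[:,2]<88)]; A=np.c_[t[:,:2]-t[:,:2].mean(0),np.ones(len(t))]
print('plane tilt deg/z',np.degrees(np.linalg.lstsq(A,t[:,2],rcond=None)[0][:2]).round(2),np.median(t[:,2]),rect(t))
t=p[(p[:,2]>91)]; print('bar',rect(t),np.median(t[:,2]))
o=ctrl.trace('wrist','box')[0]; p=P[o['pixels']]; p=p[~np.isnan(p[:,0])]; print('box',o['confidence'],rect(p[p[:,2]>65]),rect(p))
go(559.5,-400.8,63,-14.4)
```

```text
plane tilt deg/z [-0.04  0.05] 80.16004353996814 [ 560.  -399.4   66.1  137.1   75.5]
bar [ 559.9 -399.    11.5   59.    76. ] 97.82706884511015
box 0.17 [ 700.9 -248.6  107.1   20.7   87.8] [ 702.1 -235.   201.2   30.9   80.7]
at [ 492. -383.  237.] yaw -14.4 t 17.4 ROW [ 7.    0.05 17.39] -0.0 q7 -1.04
```

View pics/w7.png

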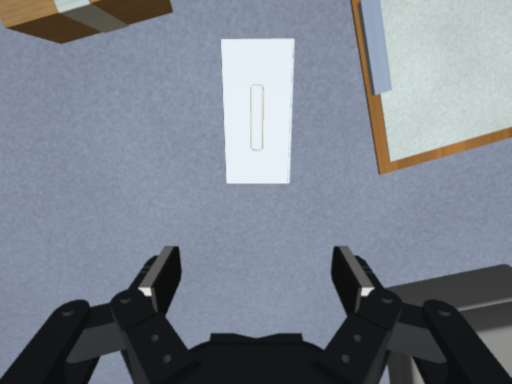

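The lid (257,112) is seated and level: plate top at 80, tilt under 0.1°. I grip the box across its width.

Request:
play_rows:
  targets:
    - [0,4,0,3,0]
    - [0,7,0,7,0]
    - [0,7,0,9.5,0]
    - [0,7,0,9.5,0]
    - [0,7,0,9.5,0]
    - [0,7,0,12,0]
    - [0,7,0,14.5,0]
    - [0,7,0,16.5,0]
    - [0,7,0,17.5,0]
    - [0,7,0,17.5,0]

```text
clock: 18.35
eef_pos: [559.6, -401.0, 63.5]
tool_rot: [3.141, 0.0, -0.253]
force: [0.6, -0.2, -0.3]
width: 85.5
gripper_force: 0.0
```

Request:
play_rows:
  targets:
    - [0,0,0,0,0]
    - [0.4,0,0,0,0]
    - [0.4,0,0,0,0]
    - [0.4,0,0,0,0]
    - [0.4,0,0,0,0]
    - [0.4,0,0,0,0]

```text
clock: 18.95
eef_pos: [560.8, -401.9, 65.2]
tool_rot: [3.14, -0.003, -0.252]
force: [-0.2, -0.4, 5.8]
width: 66.7
gripper_force: 69.5
```

Run:
```python
from h import *
go(559.5,-400.8,63,-14.4)
c,s=np.cos(np.radians(10.2)),np.sin(np.radians(10.2))
f=np.array([465.3,198]); t=f+102*np.array([c,s]); print('drop xy',t)
go(*t,260,10.2)
```

```text
at [ 560.8 -401.9   65.2] yaw -14.4 t 18.9 ROW [-0.15 -0.08  0.22] -0.0 q7 -1.04
drop xy [565.68795201 216.06264351]
at [ 560.8 -401.9   65.2] yaw -14.4 t 18.9 ROW [-14.88 -59.94 -19.62] -24.6 q7 -1.04
```

Request:
play_rows:
  targets:
    - [0.4,0,0,-1,0]
    - [0.4,0,0,-3,0]
    - [0.4,0,0,-6,0]
    - [0.4,0,0,-10,0]
    - [0.4,0,0,-14,0]
    - [0.4,0,0,-18,0]
    - [0.4,0,0,-20,0]
    - [0.4,0,0,-20,0]

```text
clock: 19.75
eef_pos: [561.0, -401.8, 267.0]
tool_rot: [3.139, -0.006, -0.252]
force: [0.3, 0.1, -5.6]
width: 66.8
gripper_force: 69.2
```

```bash
cat > dr.py <<'E'
from h import *
img,P=snap('top')
a=np.radians(10.2); f=np.array([465.3,198.]); c,s=np.cos(a),np.sin(a)
q=P.reshape(-1,3).copy(); q=q[~np.isnan(q[:,0])]; xy=(q[:,:2]-f)@np.array([[c,-s],[s,c]]); z=q[:,2]
X,Y=xy.T
m=(abs(Y)<115)&(abs(X)<40)&(z>130)&(z<160); print('front',len(X[m]),X[m].min().round(1),X[m].max().round(1),Y[m].min().round(1),Y[m].max().round(1))
k=np.polyfit(Y[m],X[m],1); print('front fit',k, 'deg',np.degrees(k[0]))
for y in [-90,-60,-30,0,30,60,90]:
    m=(abs(Y-y)<15)&(X>60)&(X<300)&(z>140)&(z<160); fl=(abs(Y-y)<15)&(X>-5)&(X<260)&(z<25)&(z>8)
    print(y,'unit min X',X[m].min().round(1) if m.any() else None,'floor',X[fl].min().round(1),X[fl].max().round(1), np.median(z[fl]).round(1))
m=(X>230)&(X<400)&(abs(Y)<180)&(z>140)&(z<160); print('unit Y',Y[m].min().round(1),Y[m].max().round(1))
E
python3 dr.py; python3 -c "
from h import *
go(565.7,216.1,265,10.2)"
```

```text
front 449 -0.3 14.2 -114.8 114.6
front fit [-1.19809833e-03  7.81158567e+00] deg -0.06864597776276792
-90 unit min X 210.2 floor 2.2 242.9 16.0
-60 unit min X 210.0 floor 2.2 242.9 16.2
-30 unit min X 209.9 floor 2.2 243.3 15.9
0 unit min X 209.5 floor 20.6 243.5 16.0
30 unit min X 210.1 floor 20.3 243.3 16.0
60 unit min X 209.8 floor 2.0 243.0 16.1
90 unit min X 209.9 floor 2.0 243.6 16.0
unit Y -125.2 126.4
at [ 560.  -400.7  264.1] yaw -14.4 t 19.8 ROW [-14.83 -59.88  -0.14] -24.6 q7 -1.09
```

Request:
play_rows:
  targets:
    - [0.4,-0.4,-1.5,0,0]
    - [0.4,-1,-4.5,0,-2]
    - [0.4,-2,-8.5,0,-4]
    - [0.4,-3,-12.5,0,-6]
    - [0.4,-4,-17,0,-9]
    - [0.4,-5,-21.5,0,-12]
    - [0.4,-6,-26,0,-15]
    - [0.4,-7,-30,0,-18]
    - [0.4,-8,-34,0,-21]
    - [0.4,-8.8,-38,0,-24.6]

```text
clock: 20.8
eef_pos: [566.8, -7.7, 260.9]
tool_rot: [-3.14, 0.005, 0.181]
force: [0.5, -0.3, -5.3]
width: 67.1
gripper_force: 69.0
```

Request:
play_rows:
  targets:
    - [0.4,0,0,0,0]
    - [0.4,0,0,0,0]
    - [0.4,0,0,0,0]

```text
clock: 21.1
eef_pos: [568.1, -11.3, 261.7]
tool_rot: [3.141, 0.003, 0.177]
force: [0.4, 0.1, -3.9]
width: 67.0
gripper_force: 69.4
```

```bash
python3 -c "
from h import *
go(574.5,217.7,265,10.2)"
```

```text
at [568.1 -11.3 261.7] yaw 10.1 t 21.1 ROW [  4.65 -22.43  -0.35] -0.1 q7 -1.33
```

Request:
play_rows:
  targets:
    - [0.4,0.8,-3,0,0]
    - [0.4,1.5,-7,0,0]
    - [0.4,2.3,-11,0,0]
    - [0.4,3.2,-15,0,0]
    - [0.4,4,-19,0,0]
    - [0.4,4.65,-22,0,0]
    - [0.4,4.65,-22.4,0,0]
    - [0.4,4.65,-22.4,0,0]
    - [0.4,4.65,-22.4,0,0]
    - [0.4,4.65,-22.4,0,0]

```text
clock: 22.1
eef_pos: [576.1, 215.3, 262.9]
tool_rot: [3.14, 0.0, 0.174]
force: [-0.2, 0.1, -5.4]
width: 67.0
gripper_force: 69.7
```

Run:
```python
from h import *
img,P=snap('wrist'); T=T_tool()
a=np.radians(10.2); f=np.array([465.3,198.]); R2=np.array([[np.cos(a),-np.sin(a)],[np.sin(a),np.cos(a)]])
print('TCP in drawer',(T[:2,3]-f)@R2)
o=ctrl.trace('wrist','lid')[0]; p=P[o['pixels']]; p=p[~np.isnan(p[:,0])]
t=p[abs(p[:,2]-np.median(p[:,2]))<6]; r=rect(t); print(np.median(p[:,2]),'lid rect',r,'in drawer',(r[:2]-f)@R2)
save(img,'w8.png')
go(574.5,217.7,83,10.2)
```

```text
TCP in drawer [112.13774494  -2.21297523]
277.94337296558825 lid rect [593.5 219.2  99.5  68.1  10.1] in drawer [129.92807344  -1.83731682]
at [576.  216.1 263.1] yaw 10.0 t 22.2 ROW [-0.12 -0.2  18.01] -0.2 q7 -1.71
```

View pics/w8.png

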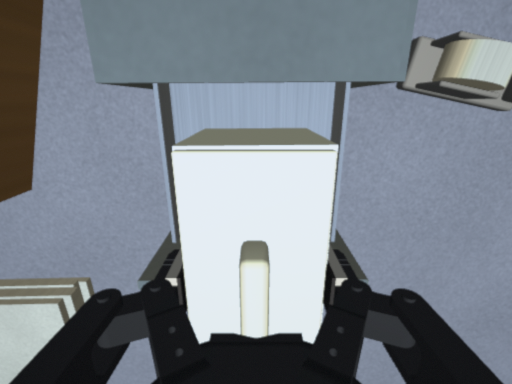

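The box hangs level over the drawer, aligned, with the unit's face well clear at row 82. I lower it in.

Request:
play_rows:
  targets:
    - [0.4,-0.1,-0.1,2,-0.2]
    - [0.4,-0.1,-0.1,5,-0.2]
    - [0.4,-0.1,-0.1,8,-0.2]
    - [0.4,-0.1,-0.1,11,-0.2]
    - [0.4,-0.1,-0.1,13.5,-0.2]
    - [0.4,-0.1,-0.1,15.5,-0.2]
    - [0.4,-0.1,-0.1,16.5,-0.2]
    - [0.4,-0.1,-0.1,17.2,-0.2]
    - [0.4,-0.1,-0.1,17.6,-0.2]
    - [0.4,-0.1,-0.1,17.6,-0.2]

```text
clock: 23.2
eef_pos: [574.9, 218.7, 87.3]
tool_rot: [-3.141, -0.001, 0.181]
force: [-0.1, -0.4, -5.6]
width: 67.4
gripper_force: 69.5
```

Request:
play_rows:
  targets:
    - [0.4,0,0,0.2,0]
    - [0.4,0,0,0.4,0]
    - [0.4,0,0,0.4,0]

```text
clock: 23.5
eef_pos: [574.6, 218.8, 83.3]
tool_rot: [-3.141, -0.0, 0.181]
force: [0.5, -0.4, -4.6]
width: 66.9
gripper_force: 69.5
```

Request:
play_rows:
  targets:
    - [0.4,0,0,0.1,0]
    - [0.4,0,0,0.2,0]
    - [0.4,0,0,0.2,0]

```text
clock: 23.8
eef_pos: [574.6, 218.8, 81.2]
tool_rot: [-3.141, -0.0, 0.181]
force: [-0.8, 0.1, -3.7]
width: 66.7
gripper_force: 69.9
```

Request:
play_rows:
  targets:
    - [0.4,0,0,0.1,0]
    - [0.4,0,0,0.1,0]
    - [0.1,0,0,0.1,0]
    - [0,0,0,0.1,0]
    - [0,0,0,0.1,0]
    - [0,0,0,0.1,0]
    - [0,0,0,-1,0]
    - [0,0,0,-3,0]
    - [0,0,0,-7,0]
    - [0,0,0,-11,0]

```text
clock: 24.8
eef_pos: [574.1, 218.5, 192.4]
tool_rot: [3.141, 0.001, 0.181]
force: [0.7, 0.2, -0.2]
width: 85.3
gripper_force: 0.0
```

Request:
play_rows:
  targets:
    - [0,-2,0,-7,0]
    - [0,-5,0,-9,0]
    - [0,-6,0,-10,0]
    - [0,-6,0,-10,0]
    - [0,-6,0,-10,0]
    - [0,-6,0,-10,0]

```text
clock: 25.4
eef_pos: [515.7, 207.8, 290.1]
tool_rot: [3.141, 0.001, 0.181]
force: [0.2, 0.5, -0.1]
width: 85.7
gripper_force: 0.0
```

```bash
python3 - <<'E'
from h import *
img,P=snap('wrist'); save(img,'w9.png')
a=np.radians(10.2); f=np.array([465.3,198.]); R2=np.array([[np.cos(a),-np.sin(a)],[np.sin(a),np.cos(a)]])
o=ctrl.trace('wrist','lid')[0]; p=P[o['pixels']]; p=p[~np.isnan(p[:,0])]
t=p[(p[:,2]>88)&(p[:,2]<102)]; r=rect(t); A=np.c_[t[:,:2]-t[:,:2].mean(0),np.ones(len(t))]
print(o['confidence'],np.median(t[:,2]),'tilt',np.degrees(np.linalg.lstsq(A,t[:,2],rcond=None)[0][:2]).round(2),r,'in drawer',(r[:2]-f)@R2)
E
python3 dr.py|head -2
```

```text
0.87 96.11349817899941 tilt [-0.13  0.24] [574.2 219.9 138.3  68.1  10.4] in drawer [111.05705752   2.26935559]
front 450 0.1 14.7 -114.5 114.7
front fit [-7.88102236e-04  8.29099130e+00] deg -0.045154931956339496
```

View pics/w9.png

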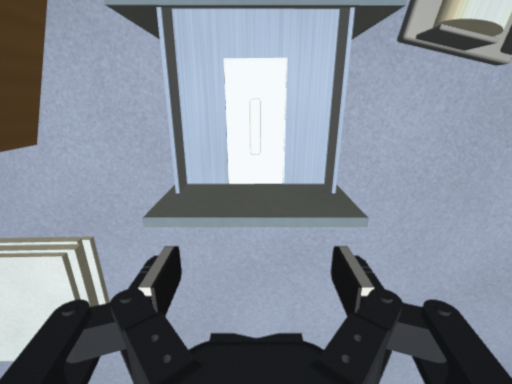

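Box stands in the drawer, level, with the lid seated. Now I close the jaws, go in front of the drawer and descend.

Request:
play_rows:
  targets:
    - [1,-3,0,0,0]
    - [1,-7,0,0,0]
    - [1,-9.6,0,0,0]
    - [1,-9.6,0,2,0]
    - [1,-9.6,0,6,0]
    - [1,-9.6,0,10,0]
    - [1,-9.6,0,14,0]
    - [1,-9.6,0,17,0]
    - [1,-9.6,0,17.5,0]
    - [1,-9.6,0,17.5,0]

```text
clock: 26.55
eef_pos: [420.8, 190.3, 115.2]
tool_rot: [3.141, 0.002, 0.18]
force: [0.2, 0.4, -0.2]
width: -0.0
gripper_force: 0.0
```

Request:
play_rows:
  targets:
    - [1,0,0,0,0]
    - [1,1,0,0,0]
    - [1,2,0,0,0]
    - [1,2.5,0,0,0]
    - [1,3,0,0,0]
    - [1,3.5,0,0,0]
    - [1,4,0,0,0]
    - [1,4.5,0,0,0]

```text
clock: 27.35
eef_pos: [464.6, 198.4, 115.8]
tool_rot: [3.141, 0.002, 0.181]
force: [-3.1, -0.2, 0.9]
width: -0.3
gripper_force: 0.0
```

Request:
play_rows:
  targets:
    - [1,0.6,0,0,0]
    - [1,1.4,0,0,0]
    - [1,2.3,0,0,0]
    - [1,3.2,0,0,0]
    - [1,4.1,0,0,0]
    - [1,5,0,0,0]
    - [1,5.9,0,0,0]
    - [1,6.8,0,0,0]
    - [1,7.7,0,0,0]
    - [1,8.6,0,0,0]

```text
clock: 28.35
eef_pos: [550.7, 214.3, 116.0]
tool_rot: [3.142, 0.0, 0.181]
force: [-2.8, -1.4, -0.9]
width: -0.5
gripper_force: 0.0
```

Request:
play_rows:
  targets:
    - [1,0.9,0,0,0]
    - [1,1.8,0,0,0]
    - [1,2.7,0,0,0]
    - [1,3.6,0,0,0]
    - [1,4.5,0,0,0]
    - [1,5.4,0,0,0]
    - [1,6.3,0,0,0]
    - [1,7,0,0,0]
    - [1,7.6,0,0,0]
    - [1,8,0,0,0]

```text
clock: 29.35
eef_pos: [629.4, 228.7, 116.2]
tool_rot: [-3.142, -0.001, 0.181]
force: [-3.1, -1.1, 0.2]
width: 0.1
gripper_force: 0.0
```

Run:
```python
from h import *
s=ctrl.read_state(); a=np.radians(10.2); d=s['eef_pos'][:2]-[465.3,198]; print(d@[np.cos(a),np.sin(a)],d@[-np.sin(a),np.cos(a)],s['force'])
```

```text
166.98407444970772 1.1836022423174306 [-3.09452828 -1.11858429  0.24283397]
```

Now about 20 mm remain; I go on gently until the stop shows in the force.

Request:
play_rows:
  targets:
    - [1,0.4,0,0,0]
    - [1,0.8,0,0,0]
    - [1,1.2,0,0,0]
    - [1,1.5,0,0,0]
    - [1,1.7,0,0,0]
    - [1,1.7,0,0,0]

```text
clock: 29.95
eef_pos: [646.1, 231.8, 116.2]
tool_rot: [-3.141, -0.001, 0.181]
force: [-0.7, 0.2, 0.8]
width: 0.1
gripper_force: 0.0
```

Request:
play_rows:
  targets:
    - [1,0.15,0,0,0]
    - [1,0.3,0,0,0]
    - [1,0.3,0,0,0]

```text
clock: 30.25
eef_pos: [647.9, 232.2, 116.0]
tool_rot: [-3.142, 0.001, 0.181]
force: [-4.2, 0.1, 2.7]
width: 0.1
gripper_force: 0.0
```

Request:
play_rows:
  targets:
    - [1,0.15,0,0,0]
    - [1,0.3,0,0,0]
    - [1,0.3,0,0,0]

```text
clock: 30.55
eef_pos: [647.7, 232.2, 115.2]
tool_rot: [3.141, 0.008, 0.181]
force: [-10.9, -1.8, 3.7]
width: -0.1
gripper_force: 0.0
```

Request:
play_rows:
  targets:
    - [1,0.15,0,0,0]
    - [1,0.3,0,0,0]
    - [1,0.3,0,0,0]

```text
clock: 30.85
eef_pos: [647.6, 232.1, 114.6]
tool_rot: [3.141, 0.015, 0.181]
force: [-15.9, -5.0, 6.8]
width: 0.3
gripper_force: 0.0
```

The stop is reached: force rises without motion. I back off and verify.

Request:
play_rows:
  targets:
    - [1,-0.5,0,0,0]
    - [1,-2,0,0,0]
    - [1,-6,0,0,0]
    - [1,-11,0,0,0]
    - [1,-15,0,-2,0]
    - [1,-18,0,-5,0]
    - [1,-18,0,-5,0]
    - [1,-18,0,-5,0]
    - [1,-18,0,-5,0]

```text
clock: 31.75
eef_pos: [478.9, 201.4, 165.9]
tool_rot: [-3.141, -0.003, 0.181]
force: [-0.3, -0.2, -1.0]
width: 0.3
gripper_force: 0.0
```

Run:
```python
from h import *
a=np.radians(10.2); f=np.array([465.3,198.]); R2=np.array([[np.cos(a),-np.sin(a)],[np.sin(a),np.cos(a)]])
ims=[]
for cam in ['wrist','scene','top']:
    img,P=snap(cam); ims.append(img)
    q=P.reshape(-1,3); q=q[~np.isnan(q[:,0])]; xy=(q[:,:2]-f)@R2; z=q[:,2]
    for lo,hi in [(40,135),(136,143.5),(145,155)]:
        m=(abs(xy[:,1])<100)&(xy[:,0]>150)&(xy[:,0]<260)&(z>lo)&(z<hi); 
        if m.sum()>10: print(cam,lo,m.sum(),np.percentile(xy[m,0],[1,5,50]).round(1))
print(ctrl.read_state()['force'])
save(np.vstack([ims[0][:300],ims[1][60:360]]),'v.png')
```

```text
scene 40 99 [195.3 195.6 197.8]
scene 136 119 [197.8 198.3 203.7]
scene 145 491 [210.1 212.2 235.3]
top 40 579 [195.8 196.4 198.4]
top 136 334 [198.  198.5 204. ]
top 145 1440 [209.2 211.6 234.6]
[ 0.79095179 -0.26674774  0.00623929]
```

View pics/v.png

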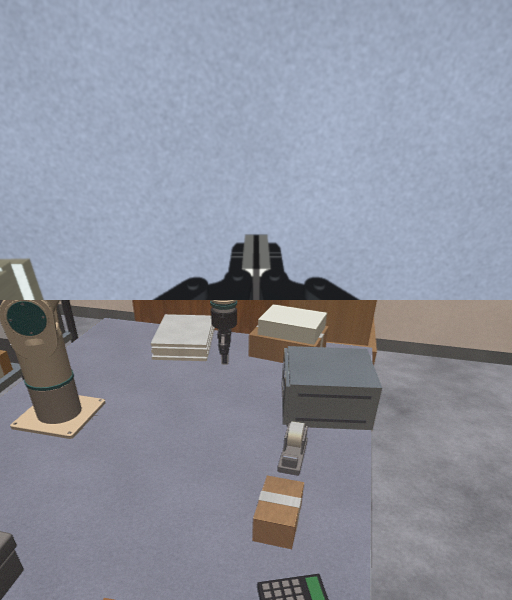

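The drawer front stands 12 mm ahead of the unit's face, its own thickness, so the drawer is shut; nothing else has moved and the arm is clear.

```bash
python3 -c "
from cell import ctrl
print(ctrl.finish_job())"
```

```text
the job is handed in; nothing more can be done
None
```

The job is handed in at about 32 s of the 72 s allowed: the roll is in the box, the lid was seated and level when last seen, just before closing, and the box is in the shut drawer; the tape dispenser and carton look unmoved, and no verdict came back.

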